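# Draw out the telescopic brush and hold it at its second stop

## Robot

A 6-joint arm with a two-finger parallel gripper is mounted at the origin on a cart in front of the work surface, level with it; the furniture and walls round the work are solid. World frame = base frame: x ahead of the robot, y to its left, z up, the work surface at z = 0. Lengths are in m, angles in degrees, forces in N, time in s.
With the tool pointing down it reaches from about 0.375 to 0.925 m from the base axis. Payload 5.7 kg.
Tool frame: the origin (TCP) lies between the finger pads, 19 mm behind the fingertips; this is the grasp point; z points along the fingers, y is the line along which they close (so a half turn about z gives the same grasp; the last joint's range is limited). The gripper opens to 85 mm and grips with 20 to 120 N. Pads are 22 mm wide; open, the fingers measure 114 mm over their backs; the gripper's body (76 mm by 85 mm) begins 54 mm behind the grasp point. The pads swing forward as they close: fully open they stand 13 mm farther back than shut.
Start: joints at [-82.512, 20.558, 86.54, -0, 72.909, -6.595], TCP at [0.146, -0.582, 0.25] pointing down, gripper open.
Joint ranges: [-170.27, 170.27], [-57.76, 135], [12.27, 136.19], [-55.21, 235.2], [11.17, 155.16], [-170.74, 170.74]. Speed limits (degrees/s): [136.94, 136.94, 180, 180, 180, 180].

## Interface

Orientations are given as [roll, pitch, yaw] about the fixed x, y, z axes, in that order (R = Rz(yaw) Ry(pitch) Rx(roll)).
In Python, from station import env, cams, find_in, outline_of, pinpoint gives the robot as it stands.
- The arm moves only by the shell command python3 -m pendant 'ROWS' [OPENING]. ROWS is JSON, a list of rows, each a list of 4 numbers: the shift along the tool's x, y, z in units of 25 mm (1.0 is 25 mm), then the turn about the tool's z in units of 5 degrees (1.0 is 5 degrees). In form: [[x, y, z, spin], ...]. A call has 1 to 12 rows; each row shifts and turns the commanded pose from where the row before left it, along the tool's axes as they then stand; what a row does not reach is not made up. A row lasts 1/12 s, in which the tool goes at most 41.7 mm and 7.16 degrees, less where a joint would pass 70% of its speed; a pose out of reach is approached as far as the arm can. A call is refused whole if a number of a shift passes 1 or a number of a turn 1, either way. A call with a gripper value outside its range is refused whole. OPENING is the closure, from -1 (fully open) to 1 (shut), set as the call begins (- or left out, the last holds). The fingers move at their own pace and stop on an object; the grip force is fixed at half the most. Time passes only in rows, so rows that do not move let the fingers close. It gives the time, the measured TCP pose, the force, the opening and the grip force at its end, in the units of the state.
- env.sense(): the state, without advancing time (a new reading comes with each control period).
- cams.grab_frame(name): name is "scene" or "top" or "wrist"; returns a dict with "color" (480x640x3 uint8, red, green, blue), "z_map" (480x640 float32, m along the optical axis (not along the pixel's ray), 0 where there is no reading), "intrinsics" (3x3 intrinsics, pixels), "view" (4x4, takes a point from world to camera coordinates); the wrist camera has in their place "T_tool_cam" (4x4, takes a point from camera to tool coordinates, whose origin is the TCP and whose axes are the flange's). Camera axes: x right, y down, z forward; pixel columns grow to the right and rows downward; lengths in m; the calibration is good to about 2 mm. A picture is of the moment at which its call begins: read the wrist's pose just before it.
- env.hand_in(): hands the job in; it is judged then, once.
Trained networks look in a picture, given as the dict that the camera call returned (one of the last four; its "shot" number tells which), for a name from the list of things; names that differ only in an ending like _2 or _b are one class to them, and where a whole thing is asked for, a point or a joint stands for the part that bears it (a point fixed in the world has none). Each returns a list of dicts, best first, with "p" (0 to 1); they miss things now and then, are a little off and sometimes report something else, mostly with a low value. They report only what shows in the picture. A call takes as long as a camera call.
- find_in(picture, target): "extent" ([centre column, centre row, width, height] in pixels, round what is visible of it).
- outline_of(picture, target): "mask" (480x640 bool, what is visible of it) and "extent" ([centre column, centre row, width, height] in pixels, round what is visible of it).
- pinpoint(picture, target): "uv" ([column, row] in pixels: a listed point, or the origin of a listed thing).
The state is a dict: "clock": time; "qpos": joint angles; "joint_velocities": joint speeds; "joint_efforts": joint torques, N m; "tcp_pos": TCP position; "tool_rot": TCP orientation; "force": force on the tool from outside, world axes, zero at the start; "moment": the same for the moment, N m; "gripper_width": finger opening in m; "grasp_force": force on a finger pad.
Only numpy, scipy, OpenCV 4.12 (cv2) and the standard library are available. Lean on these libraries where they do the work, as an engineer would, in place of code of your own. Each camera call takes 0.05 s, during which the arm holds its last target. There are 200 camera calls.

## Task

Lay the telescopic brush flat in the wide compartment of the white tray, button up and brush head out through the gap in the end wall, and let go of it. Then press its lock button fully down, take the brush head by its wooden neck and pull it out past the first stop to the second stop, the end of its travel, with the grip still lying in the tray. The program finishes while holding the head there in its grip, fully extended, because a spring draws it back; leave the teaspoon, the mug and the jam jar where they are.

Things in the scene. Friction and masses are not known exactly. Their poses are not given: they have to be found in the camera images.
- brush: grip of the telescopic brush: grey plastic bar lying flat, black button on top, 140 mm long (y -70 to +70), 32 mm high; 34 mm wide at y -20 to +70, 42 mm wide at y -70 to -20. Origin: middle of its underside; z up, -y towards the brush head. A 12 mm metal tube, 16 mm above the underside, leaves its front face (y = -70) and carries the head. Whole brush 0.29 to 0.41 kg, balance near y = -15.
- brush_head: wooden brush head on the tube; tube in: 118 mm (-y) from the grip's origin. Origin: centre of its neck, 17 mm above the brush's underside; neck 20 mm wide in x, 34 mm long in y, 22 mm high; axes as the grip's. A 30 mm wide flange behind it and a 44 mm wide bristle block before it keep fingers closed across x from slipping. Laid in the tray, the neck is 25 mm above the worktop, clear of the tray.
- brush_rod (a joint): how far the head is drawn out, m: 0 in, 0.100 second stop (end of travel). Locked at 0 until the button is down. A spring draws it back with 2 to 3 N. First stop: a sprung catch at 0.037 to 0.047 that takes about 10 N of pull to pass; let go beyond it, the head runs back to 0.047. Nothing catches at the second stop. 12 to 20 N of pull does it all.
- brush_button (a joint): travel of the lock button, m: 0 up (locked), 0.007 fully down (unlocked; at least 0.0055). It moves down against about 4 N of friction and stays where it is left, without a spring.
- button_top (a point): centre of the top of the lock button: a black disc 20 mm across on the grip at y = -45 mm, 8 mm proud of the grip's top when up (40 mm above the brush's underside), 1 mm when fully down.
- tray: white two-compartment tray fixed to the worktop, base 130 x 174 mm (x -33 to +97 mm), floor 8 mm thick. Origin: on the worktop under the middle of the wide compartment; z up. The brush lies in the wide one with its axes parallel to the tray's, head to -y, origin 8 mm above the tray's. The narrow compartment (33 mm wide, walls 6 mm, centre x = +75.5 mm) holds the teaspoon.
- teaspoon: a steel teaspoon, 130 x 26 x 11 mm, lying in the narrow compartment of the tray; origin under its middle. Bystander.
- mug: a mug with a handle, 78 mm across, 92 mm high, standing behind the work; origin under its middle. Bystander.
- jam_jar: a jam jar with a lid, 62 mm across, 86 mm high, standing behind the work; origin under its middle. Bystander.
- brush_grip (a point): where to grip the brush to lay it, across x (34 mm wide): in the grip at y = +5 mm, 24 mm above its underside. When the brush lies in the tray no wall stands beside this point.
- tray_slot (a point): middle of the wide compartment's floor, where the grip's origin goes. Inside y -75 to +75 mm; -y end wall 26 mm high with a 22 mm gap for the tube (it takes the pull), +y wall 18 mm high. Side walls 14 mm high plus outward-sloping tops to 23 mm: 49 mm apart at y -83 to -26, 41 mm apart at y +40 to +83; open between for the fingers.

How it is judged:
By the outcome, as a careful person would: the job done as asked, in the order asked, and still so for the second after the job is handed in, while the arm keeps its last pose, push and grip.
It also fails if it takes over 54 s, if anything falls off the work surface, if the arm or the gripper's body presses on something with over 40 N, if the wrist force passes 120 N, or if a joint passes its speed limit or range.

## Working session

There is one attempt and no reset: what is moved stays moved. The work goes in short steps, Python scripts to look and compute and a shell command to move; the robot and the scene stay as the last step left them, time stands still between calls to the robot, and variables do not carry over. Pictures are saved under pics/ and viewed, at most 10 in all, crops included, and the job is handed in when it is done.

```bash
mkdir -p pics; ls; cat > h.py <<'E'
import numpy as np, cv2
from scipy.spatial.transform import Rotation as R
from station import env, cams, find_in, outline_of, pinpoint
def grab(n):
    s=env.sense(); p=cams.grab_frame(n)
    if n=="wrist":
        T=np.eye(4); T[:3,:3]=R.from_euler('xyz',s['tool_rot'],degrees=True).as_matrix(); T[:3,3]=s['tcp_pos']
        p['wc']=T@p['T_tool_cam']
    else: p['wc']=np.linalg.inv(p['view'])
    return p
def ray(p,uv):
    d=np.linalg.inv(p['intrinsics'])@[uv[0],uv[1],1]
    return p['wc'][:3,3],p['wc'][:3,:3]@d
def atz(p,uv,z):
    o,d=ray(p,uv); return o+d*(z-o[2])/d[2]
def bydepth(p,uv):
    u,v=int(round(uv[0])),int(round(uv[1])); w=p['z_map'][v-1:v+2,u-1:u+2]; w=w[w>0]
    o,d=ray(p,uv); return o+d*np.median(w) if len(w) else None
def tri(obs):
    A=np.zeros((3,3));b=np.zeros(3)
    for p,uv in obs:
        o,d=ray(p,uv); d=d/np.linalg.norm(d); M=np.eye(3)-np.outer(d,d); A+=M;b+=M@o
    return np.linalg.solve(A,b)
def cloud(p,mask):
    v,u=np.nonzero(mask&(p['z_map']>0)); z=p['z_map'][v,u]
    c=np.linalg.inv(p['intrinsics'])@np.stack([u,v,np.ones_like(u)])*z
    return (p['wc'][:3,:3]@c).T+p['wc'][:3,3]
def rect(P):
    return cv2.minAreaRect(P[:,:2].astype(np.float32)*1000)
def save(p,f): cv2.imwrite('pics/'+f,p['color'][:,:,::-1])
E
python3 - <<'E'
from h import *
np.set_printoptions(precision=4,suppress=True)
print(env.sense())
P={n:grab(n) for n in("top","scene")}
for n in P: save(P[n],n+'0.png')
for t in "brush brush_head button_top brush_grip tray tray_slot teaspoon mug jam_jar".split():
    obs=[]
    for n in P:
        r=pinpoint(P[n],t)
        if r: obs.append((P[n],r[0]['uv'])); print(t,n,r[0]['uv'],round(r[0]['p'],2),bydepth(P[n],r[0]['uv']))
    if len(obs)==2: print('   tri',tri(obs))
cv2.imwrite('pics/both0.png',cv2.resize(np.vstack([P['top']['color'],P['scene']['color']])[:,:,::-1],(440,600)) if 0 else P['top']['color'][:,:,::-1])
E
```

```text
pics
{'clock': 0.0, 'qpos': array([-82.5113,  20.5996,  86.6011,  -0.0009,  72.9077,  -6.5958]), 'joint_velocities': array([ 0.0258, -0.0694,  0.0553,  0.0138,  0.045 ,  0.0089]), 'joint_efforts': array([  0.0022, -52.7615, -27.8623,   0.0001,   0.0136,  -0.    ]), 'tcp_pos': array([ 0.1459, -0.5813,  0.2491]), 'tool_rot': array([-179.8922,   -0.0116,   14.0848]), 'force': array([-1.0794,  0.5457, -1.0493]), 'moment': array([-0.0044, -0.0151, -0.0677]), 'grasp_force': 0.0, 'gripper_width': 0.08532136717636205}
brush top [398.6, 297.3] 0.74 [ 0.4813 -0.1326  0.0306]
brush scene [317.5, 319.6] 0.7 [ 0.4705 -0.1481  0.0287]
   tri [ 0.4804 -0.1353  0.0066]
brush_head top [462.9, 292.6] 0.92 [ 0.4919 -0.2458  0.0271]
brush_head scene [367.3, 359.5] 0.94 [ 0.4963 -0.2547  0.0283]
   tri [ 0.4958 -0.2496  0.0202]
button_top top [429.3, 294.8] 0.39 [ 0.4863 -0.1842  0.0404]
button_top scene [336.1, 321.6] 0.4 [ 0.4899 -0.1757  0.0409]
   tri [ 0.4857 -0.1819  0.0516]
brush_grip top [396.7, 296.0] 0.74 [ 0.4834 -0.1291  0.0316]
brush_grip scene [318.4, 309.6] 0.64 [ 0.4816 -0.1335  0.0323]
   tri [ 0.4837 -0.1299  0.0266]
tray top [192.8, 292.8] 0.7 [0.4826 0.2311 0.0063]
tray scene [236.1, 208.7] 0.74 [0.4839 0.2199 0.0088]
   tri [ 0.4851  0.2317 -0.0005]
tray_slot top [189.1, 290.3] 0.83 [0.4869 0.2379 0.0065]
tray_slot scene [232.4, 203.1] 0.6 [0.4855 0.2442 0.0077]
   tri [0.4851 0.2369 0.0132]
teaspoon top [193.1, 251.5] 0.61 [0.5568 0.2343 0.0053]
teaspoon scene [264.4, 194.2] 0.45 [0.5613 0.231  0.0095]
   tri [0.5589 0.2325 0.0091]
mug top [466.0, 181.8] 0.81 [ 0.6841 -0.2467  0.0534]
mug scene [463.8, 317.6] 0.8 [ 0.68   -0.2806  0.0312]
   tri [ 0.7016 -0.2647 -0.0049]
jam_jar top [206.9, 175.8] 0.6 [0.6774 0.2001 0.0843]
jam_jar scene [318.8, 182.5] 0.63 [0.6386 0.1129 0.0855]
   tri [ 0.701   0.2173 -0.0057]
```

View pics/top0.png

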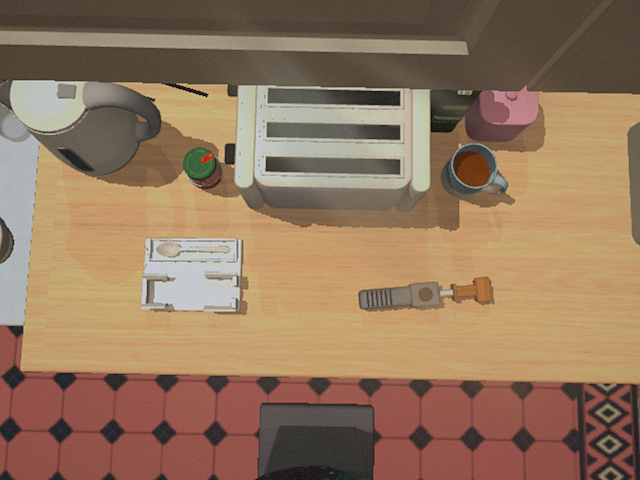

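View pics/scene0.png

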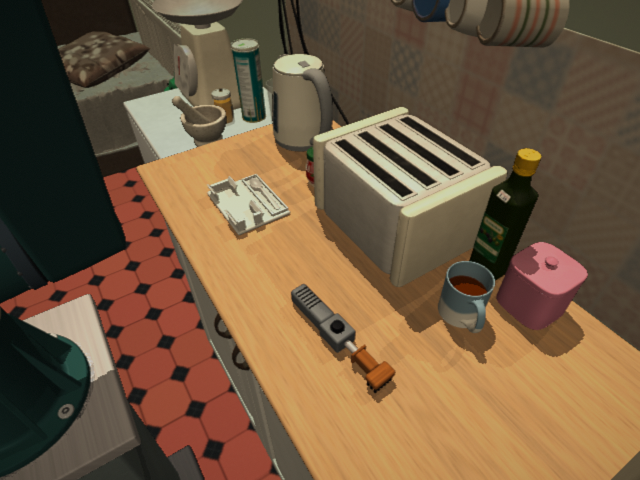

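```bash
python3 - <<'E'
from h import *
np.set_printoptions(precision=4,suppress=True)
for n in ("top","scene"):
    p=grab(n)
    for t in ("brush","brush_head","tray"):
        r=outline_of(p,t)
        if not r: print(n,t,'none');continue
        c=cloud(p,r[0]['mask'])
        if t=='brush': c=c[(c[:,2]>.026)&(c[:,2]<.037)]
        if t=='tray': c=c[(c[:,2]>.003)&(c[:,2]<.04)]
        print(n,t,round(r[0]['p'],2),len(c),rect(c),np.percentile(c[:,2],[5,50,95]))
        if t=='tray':
            f=c[(c[:,2]>.004)&(c[:,2]<.011)]; print('floor z',np.median(f[:,2]))
            w=c[c[:,2]>.022]; print('rim>22 ',len(w),rect(w))
E
```

```text
top brush 0.64 1918 ((487.6091613769531, -179.45449829101562), (42.71123123168945, 230.45578002929688), 5.58873176574707) [0.0266 0.03   0.0336]
top brush_head 0.85 722 ((497.5718078613281, -267.10577392578125), (45.606475830078125, 76.50120544433594), 4.650855541229248) [0.0011 0.0263 0.0296]
top tray 0.57 6535 ((515.6409912109375, 233.35079956054688), (131.1236114501953, 174.0179443359375), 0.6752367615699768) [0.0043 0.0075 0.0287]
floor z 0.006948946375084142
rim>22  759 ((483.345703125, 232.8857421875), (66.31511688232422, 166.89010620117188), 1.1245086193084717)
scene brush 0.9 1928 ((488.6771545410156, -182.23275756835938), (42.27988815307617, 229.54129028320312), 5.719537258148193) [0.0267 0.0306 0.0334]
scene brush_head 0.6 969 ((497.84747314453125, -260.3388977050781), (57.22816848754883, 77.88326263427734), 18.186399459838867) [0.0051 0.027  0.0295]
scene tray 0.96 2799 ((516.5673217773438, 232.0341796875), (130.35922241210938, 176.3014373779297), 0.7267215847969055) [0.0058 0.0086 0.03  ]
floor z 0.00781607183736005
rim>22  397 ((484.87152099609375, 232.48138427734375), (68.42716979980469, 171.46847534179688), 1.5801094770431519)
```

The top view shows the brush at (360–492, 277–308) with its head to the right, which is −y. The tray is at (143–242, 238–312), the spoon compartment on its far side. The scene view agrees, and the mug and jar stand clear at x≈0.70. I'll spin the tool first, then move over the brush.

```bash
python3 -m pendant '[[0,0,0,-1],[0,0,0,-1],[0,0,0,-1],[0,0,0,-1],[0,0,0,-1],[0,0,0,-1],[0,0,0,-1],[0,0,0,-1],[0,0,0,-1],[0,0,0,-1],[0,0,0,-1],[0,0,0,-1]]' && python3 -m pendant '[[0,0,0,-1],[0,0,0,-1],[0,0,0,-1],[0,0,0,-1],[0,0,0,-0.3],[0.98,0.9,0,0],[0.98,0.9,0,0],[0.98,0.9,0,0],[0.98,0.9,0,0],[0.98,0.9,0,0],[0.98,0.9,0,0],[0.98,0.9,0,0]]' && python3 -m pendant '[[0.98,0.9,0,0],[0.98,0.9,0,0],[0.98,0.9,0,0],[0.98,0.9,0,0],[0.98,0.9,0,0],[0.98,0.9,0,0],[0.98,0.9,0,0],[0.98,0.9,0,0],[0.98,0.9,0,0],[0.98,0.9,0,0],[0,0,0,0],[0,0,0,0]]'
cat > look.py <<'E'
from h import *
import sys
np.set_printoptions(precision=4,suppress=True)
p=grab('wrist'); save(p,sys.argv[1]); zs=dict(brush=0,brush_head=.017,button_top=.04,brush_grip=.024,tray=0,tray_slot=.008)
base=float(sys.argv[2])
for t in sys.argv[3:]:
    r=pinpoint(p,t)
    if r: print(t,np.round(r[0]['uv'],1),round(r[0]['p'],2),'atz',atz(p,r[0]['uv'],zs[t]+base),'depth',bydepth(p,r[0]['uv']))
    else: print(t,'none')
for t in [x for x in('brush','tray') if x in sys.argv]:
    r=outline_of(p,t)
    if r:
        c=cloud(p,r[0]['mask'])
        if t=='brush': c=c[(c[:,2]>base+.026)&(c[:,2]<base+.036)]
        else: c=c[(c[:,2]>.003)&(c[:,2]<.035)]
        print(t,'rect',rect(c),len(c))
E
python3 look.py w1.png 0 brush brush_head button_top brush_grip
```

```text
clock: 2.4
tcp_pos: [0.146, -0.5819, 0.2499]
tool_rot: [-180.0, -0.0, 74.3]
force: [0.2, -0.1, -0.2]
gripper_width: 0.0851
grasp_force: 0.0
clock: 3.4
tcp_pos: [0.2867, -0.3946, 0.2502]
tool_rot: [180.0, 0.0, 95.6]
force: [0.7, 0.2, -0.2]
gripper_width: 0.0855
grasp_force: 0.0
clock: 4.4
tcp_pos: [0.4869, -0.129, 0.25]
tool_rot: [180.0, 0.0, 95.8]
force: [-0.5, -0.3, -0.1]
gripper_width: 0.0854
grasp_force: 0.0
brush [312.5 205.2] 0.85 atz [ 0.4843 -0.1353  0.    ] depth [ 0.4838 -0.1276  0.0324]
brush_head [312.5 311.3] 0.62 atz [ 0.4955 -0.249   0.017 ] depth [ 0.4949 -0.2423  0.0288]
button_top [312.7 261.1] 0.6 atz [ 0.4893 -0.1811  0.04  ] depth [ 0.4892 -0.1806  0.0413]
brush_grip [314.9 207. ] 0.93 atz [ 0.4864 -0.1312  0.024 ] depth [ 0.4862 -0.129   0.0329]
brush rect ((489.95654296875, -180.38165283203125), (42.96512222290039, 230.17422485351562), 5.581247329711914) 6311
```

The brush and its grip point agree across the three views: about (0.4855, −0.130), yaw 5.6°. Next I descend and grip.

```bash
python3 -m pendant '[[-0.04,-0.06,0.9,0],[0,0,1,0],[0,0,1,0],[0,0,1,0],[0,0,1,0],[0,0,1,0],[0,0,1,0],[0,0,1,0],[0,0,0.7,0],[0,0,0.44,0],[0,0,0,0],[0,0,0,0]]' -1 && python3 -m pendant '[[0,0,0,0],[0,0,0,0],[0,0,0,0],[0,0,0,0],[0,0,0,0],[0,0,0,0],[0,0,0,0],[0,0,0,0]]' 1
```

```text
clock: 5.7
tcp_pos: [0.4842, -0.1319, 0.0237]
tool_rot: [-179.9, -0.0, 95.5]
force: [0.5, -0.5, 0.8]
gripper_width: 0.0855
grasp_force: 0.0
clock: 6.37
tcp_pos: [0.4851, -0.1315, 0.0249]
tool_rot: [180.0, 0.0, 95.6]
force: [-2.1, -0.8, 7.0]
gripper_width: 0.0333
grasp_force: 60.8
```

```bash
python3 -m pendant '[[0,0,-0.5,0],[0,0,-1,0],[0,0,-1,0],[0,0,-1,0],[0,0,-0.7,0],[0,0,0,0.96],[0.7,0,0,0],[1,0,0,0],[1,0,0,0],[1,0,0,0],[1,0,0,0],[1,0,0,0]]' && python3 -m pendant '[[1,0.1,0,0],[1,0.1,0,0],[1,0,0,0],[1,0,0,0],[1,0,0,0],[1,0,0,0],[1,0,0,0],[0.7,0,0,0],[0.3,0,0,0],[0,0,0,0],[0,0,0,0]]'
python3 look.py w2.png 0.105 brush brush_head button_top brush_grip; python3 look.py w2b.png 0 tray tray_slot
```

```text
clock: 7.37
tcp_pos: [0.482, 0.0124, 0.1289]
tool_rot: [-180.0, -0.0, 90.8]
force: [-0.4, -0.3, -3.5]
gripper_width: 0.0328
grasp_force: 60.5
clock: 8.28
tcp_pos: [0.4846, 0.2109, 0.1289]
tool_rot: [-180.0, 0.0, 90.9]
force: [-0.7, -0.5, -3.4]
gripper_width: 0.033
grasp_force: 60.5
brush [312.7 315.7] 0.71 atz [0.4834 0.2069 0.105 ] depth [0.4834 0.2255 0.137 ]
brush_head none
button_top [433.  212.5] 0.51 atz [0.5194 0.266  0.145 ] depth [0.5607 0.2343 0.0194]
brush_grip [317.9 335.8] 0.57 atz [0.4855 0.212  0.129 ] depth [0.4854 0.2172 0.1369]
brush rect ((484.63055419921875, 222.81373596191406), (42.15879821777344, 109.08011627197266), 0.9284848570823669) 24891
tray [429.4 210.7] 0.2 atz [0.5651 0.2299 0.    ] depth [0.5591 0.2346 0.0188]
tray_slot none
tray rect ((516.890380859375, 233.53018188476562), (130.134521484375, 173.1811065673828), 0.4054274559020996) 29978
```

View pics/w2.png

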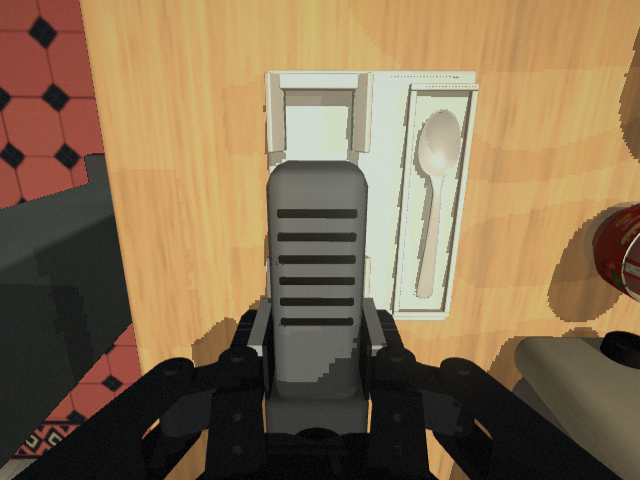

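The wrist view shows the grip held centrally by the pads. The tray's far compartment is at (268–372, 72–165) and the spoon at (440, 200). The brush is parallel to the tray and needs 26 mm more in +y, then I lower it.

```bash
python3 -m pendant '[[0.5,0,0,0.05],[0.53,0,0,0],[0,0,0,0],[0,0,0.6,0],[0,0,0.8,0],[0,0,0.8,0],[0,0,0.6,0],[0,0,0.4,0],[0,0,0.2,0],[0,0,0,0],[0,0,0,0]]'
python3 - <<'E'
from h import *
np.set_printoptions(precision=4,suppress=True)
s=env.sense();print(s['tcp_pos'],s['force'])
p=grab('wrist');r=outline_of(p,'brush')
c=cloud(p,r[0]['mask']);c=c[(c[:,1]>.24)&(c[:,2]>.045)]
A=np.c_[c[:,:2]-[.485,.2367],np.ones(len(c))];print('plane',np.linalg.lstsq(A,c[:,2],rcond=None)[0],rect(c),c[:,1].max())
p=grab('scene');save(p,'s2.png')
cv2.imwrite('pics/s2c.png',cv2.resize(p['color'][120:280,160:360,::-1],(800,640))[:600])
E
```

```text
clock: 9.7
tcp_pos: [0.4851, 0.2371, 0.0443]
tool_rot: [180.0, -0.0, 90.5]
force: [0.2, 0.8, -3.6]
gripper_width: 0.0331
grasp_force: 60.5
[0.4851 0.2371 0.0443] [ 0.1815  0.8051 -3.5779]
plane [ 0.0043 -0.0185  0.0525] ((485.2554016113281, 271.8014831542969), (34.13682556152344, 63.71963882446289), 0.29490897059440613) 0.3036897914889416
```

View pics/s2c.png

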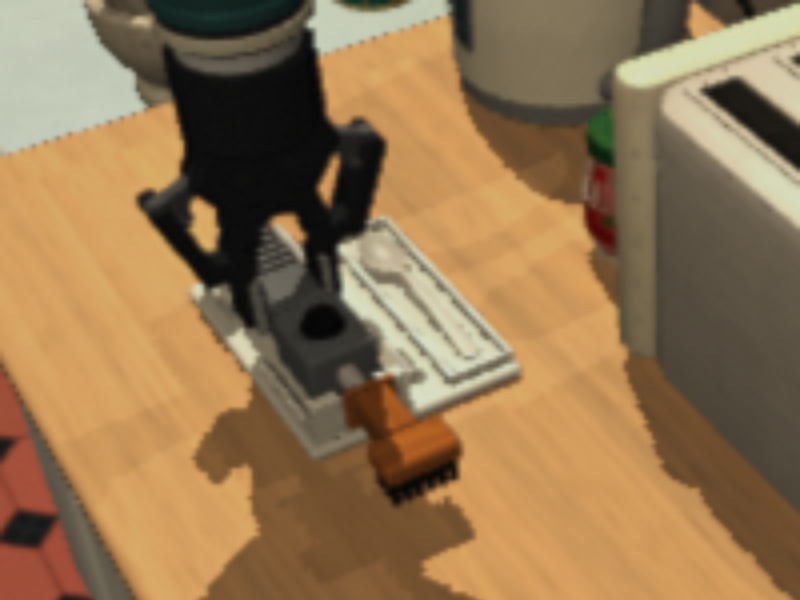

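The crop shows the grip above the wide compartment, with the tube (~(350, 380)) over the end-wall gap and the head (~(410, 430)) outside the tray. I'll lower it the last 11 mm.

```bash
python3 -m pendant '[[0,0,0.15,0],[0,0,0.15,0],[0,0,0.12,0],[0,0,0.06,0],[0,0,0,0],[0,0,0,0]]'
```

```text
clock: 10.35
tcp_pos: [0.4848, 0.2369, 0.0329]
tool_rot: [180.0, -0.0, 90.5]
force: [-3.1, -2.0, 9.4]
gripper_width: 0.0329
grasp_force: 62.2
```

```bash
python3 -m pendant '[[0,0,0,0],[0,0,0,0],[0,0,0,0],[0,0,0,0],[0,0,-0.4,0],[0,0,-0.8,0],[0,0,-1,0],[0,0,-1,0],[0,0,-1,0],[0,0,-1,0],[0,0,0,0]]' -0.29 && python3 -m pendant '[[-1,0,-0.5,0],[-0.5,0,0,0],[0,0,0,0]]' 1
python3 look.py w3.png 0.008 brush brush_head button_top brush_grip
python3 - <<'E'
from h import *
np.set_printoptions(precision=4,suppress=True)
for n in('top','scene'):
    p=grab(n)
    for t in('button_top','brush_head','brush'):
        r=pinpoint(p,t); 
        if r: print(n,t,round(r[0]['p'],2),atz(p,r[0]['uv'],dict(button_top=.048,brush_head=.025,brush=.008)[t]),bydepth(p,r[0]['uv']))
E
```

```text
clock: 11.27
tcp_pos: [0.4878, 0.238, 0.1674]
tool_rot: [179.5, -0.2, 90.5]
force: [-0.1, 1.3, 0.1]
gripper_width: 0.0551
grasp_force: 0.0
clock: 11.52
tcp_pos: [0.485, 0.1975, 0.1749]
tool_rot: [180.0, 0.0, 90.4]
force: [0.1, -0.0, -0.1]
gripper_width: 0.0193
grasp_force: 0.0
brush [315.8 179.2] 0.61 atz [0.4851 0.232  0.008 ] depth [0.485  0.2374 0.041 ]
brush_head [320.5 316.4] 0.85 atz [0.4898 0.1195 0.025 ] depth [0.4895 0.1263 0.0367]
button_top [316.7 249.6] 0.69 atz [0.486  0.1877 0.048 ] depth [0.486  0.1881 0.049 ]
brush_grip [319.9 177.5] 0.83 atz [0.488  0.2372 0.032 ] depth [0.4879 0.2386 0.0409]
brush rect ((485.9019775390625, 187.31802368164062), (41.967857360839844, 231.31593322753906), 0.5609797239303589) 11602
top button_top 0.65 [0.4849 0.1875 0.048 ] [0.485  0.1876 0.0473]
top brush_head 0.82 [0.4861 0.12   0.025 ] [0.4857 0.1189 0.0348]
top brush 0.77 [0.4841 0.2345 0.008 ] [0.4723 0.1653 0.3261]
scene button_top 0.37 [0.4822 0.1911 0.048 ] [0.4825 0.1921 0.0471]
scene brush_head 0.82 [0.4879 0.1178 0.025 ] [0.4838 0.1066 0.0357]
scene brush 0.92 [0.4783 0.2323 0.008 ] [0.4674 0.1967 0.0379]
```

View pics/w3.png

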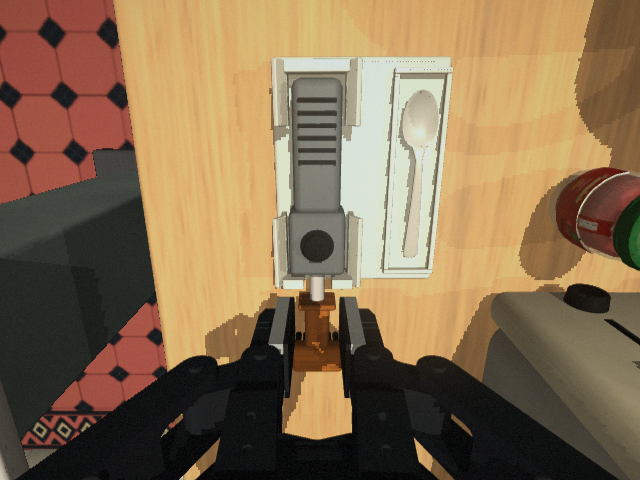

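The brush lies flat between the walls with the button at (317, 246) and the head out through the gap. The spoon is untouched. Next I press the button at (0.4857, 0.1880) with closed fingertips.

```bash
python3 -m pendant '[[-0.38,0.03,0.3,0],[0,0,0.8,0],[0,0,1,0],[0,0,1,0],[0,0,0.7,0],[0,0,0.3,0],[0,0,0,0],[0,0,0.08,0],[0,0,0.08,0],[0,0,0.06,0],[0,0,0,0],[0,0,0,0]]' 1
```

```text
clock: 13.22
tcp_pos: [0.4864, 0.1901, 0.0672]
tool_rot: [179.9, -0.0, 90.5]
force: [-0.4, 0.2, -0.1]
gripper_width: -0.0
grasp_force: 0.0
```

```bash
python3 -m pendant '[[-0.03,0,0.08,0],[0,0,0.08,0],[0,0,0.08,0],[0,0,0.05,0],[0,0,0,0],[0,0,0,0]]'
```

```text
clock: 13.72
tcp_pos: [0.4866, 0.1897, 0.0597]
tool_rot: [179.9, -0.0, 90.5]
force: [-1.0, 2.8, 7.1]
gripper_width: 0.0
grasp_force: 3.5
```

```bash
python3 -m pendant '[[0,0,0.04,0],[0,0,0.03,0],[0,0,0,0],[0,0,0,0]]'
```

```text
clock: 14.05
tcp_pos: [0.4867, 0.1897, 0.0595]
tool_rot: [179.9, -0.0, 90.5]
force: [-4.9, 2.0, 26.2]
gripper_width: 0.0001
grasp_force: 12.6
```

```bash
python3 -m pendant '[[0,0,-0.3,0],[0,0,-1,0],[0,0,-1,0],[0,0,-1,0],[-1,0,0,0],[-1,0,0,0],[-0.8,0,0,0],[0,0,0,0],[0,0,0,0]]' && python3 -m pendant '[[0,0,0,0],[0,0,0,0],[0,0,0,0]]' -1
python3 look.py w4.png 0.008 brush brush_head button_top
python3 - <<'E'
from h import *
np.set_printoptions(precision=4,suppress=True)
for n in('top','wrist'):
    p=grab(n); r=outline_of(p,'brush_head')
    if r:
        c=cloud(p,r[0]['mask']); c=c[c[:,2]>.02]; print(n,rect(c),len(c))
        for y in np.arange(.065,.15,.004):
            q=c[abs(c[:,1]-y)<.002]
            if len(q)>3: print(round(y,3),q[:,0].min(),q[:,0].max(),np.median(q[:,2]))
E
```

```text
clock: 14.8
tcp_pos: [0.4862, 0.1183, 0.1397]
tool_rot: [-179.9, 0.0, 90.4]
force: [0.6, 0.6, -0.1]
gripper_width: -0.0001
grasp_force: 0.0
clock: 15.05
tcp_pos: [0.4865, 0.1199, 0.1398]
tool_rot: [-180.0, -0.0, 90.6]
force: [-0.3, 0.6, 1.3]
gripper_width: 0.0362
grasp_force: 0.0
brush [315.7  63.4] 0.93 atz [0.4855 0.2331 0.008 ] depth [0.4856 0.2292 0.0408]
brush_head [316.3 244. ] 0.61 atz [0.487  0.1187 0.025 ] depth [0.4869 0.123  0.0373]
button_top [314.5 142.6] 0.69 atz [0.4853 0.1875 0.048 ] depth [0.4853 0.1871 0.0416]
brush rect ((485.6080017089844, 166.50448608398438), (43.289859771728516, 188.29403686523438), 0.8242056965827942) 15620
top ((484.3623046875, 79.94625854492188), (41.593807220458984, 15.528522491455078), 0.790732741355896) 217
0.073 0.4653759382832491 0.5052308130815474 0.03374475120558096
0.077 0.4636102150489304 0.505209920422349 0.034800389142243204
0.081 0.46353420873136014 0.5050785563895605 0.03455825540677793
0.085 0.4650790244474576 0.5050744550239373 0.03459899422649937
wrist ((485.96826171875, 105.6705551147461), (43.364959716796875, 66.089958190917
[... 435 characters left out ...]
95336355 0.5075560785800572 0.034900562026283805
0.101 0.47690559045456005 0.49655296346343036 0.03659205456355108
0.105 0.4769356002584732 0.49648731540273683 0.03668819189661626
0.109 0.47694154579703457 0.49640229501025135 0.036681542785824056
0.113 0.4769724037350634 0.49630732623229923 0.03670589191259058
0.117 0.4769880407606973 0.4962592117958367 0.03663901765188064
0.121 0.47700491952389257 0.49610889666688607 0.03669161519815389
0.125 0.47638270916822817 0.49608579552990123 0.03661214853192342
0.129 0.476346413155211 0.49593014270465796 0.036648591663540814
0.133 0.471335767335714 0.5001399450615928 0.03810368821105628
0.137 0.4718470414324046 0.5011095625274598 0.035923106520299994
```

View pics/w4.png

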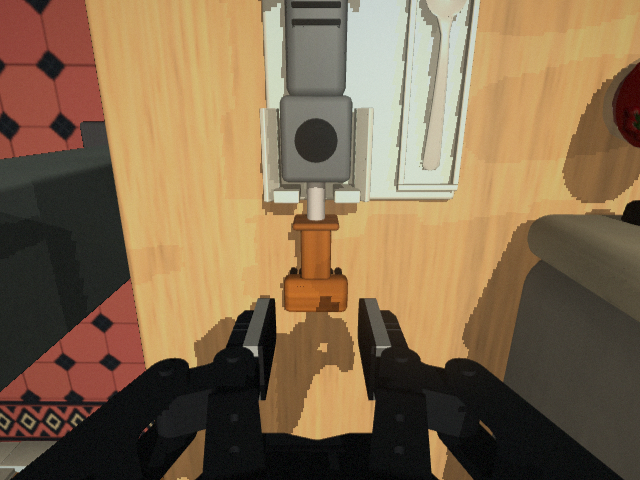

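The button now reads 0.0416, level with the grip top at 0.0408, so it is fully down. The neck (~(316, 250)) spans y 0.099–0.131 at x 0.4866, so I'll grip at y≈0.1155.

```bash
python3 -m pendant '[[-0.12,0.02,0,0],[0,0,0,0],[0,0,0,0],[0,0,0.5,0],[0,0,1,0],[0,0,1,0],[0,0,1,0],[0,0,0.7,0],[0,0,0.4,0],[0,0,0,0],[0,0,0,0]]' -1 && python3 -m pendant '[[0,0,0,0],[0,0,0,0],[0,0,0,0],[0,0,0,0],[0,0,0,0],[0,0,0,0],[0,0,0,0],[0,0,0,0],[0,0,0,0]]' 1
```

```text
clock: 16.42
tcp_pos: [0.4871, 0.1162, 0.025]
tool_rot: [-180.0, -0.0, 90.5]
force: [0.9, 0.7, -0.1]
gripper_width: 0.0852
grasp_force: 0.0
clock: 17.17
tcp_pos: [0.4872, 0.1162, 0.0255]
tool_rot: [180.0, -0.0, 90.5]
force: [-1.2, 0.4, 5.0]
gripper_width: 0.0191
grasp_force: 60.6
```

```bash
python3 -m pendant '[[-0.2,0,0,0],[-0.3,0,0,0],[-0.3,0,0,0],[-0.3,0,0,0],[0,0,0,0]]' && python3 -m pendant '[[-0.3,0,0,0],[-0.3,0,0,0],[-0.3,0,0,0],[-0.3,0,0,0],[-0.3,0,0,0],[0,0,0,0],[0,0,0,0]]' && python3 -m pendant '[[-0.3,0,0,0],[-0.3,0,0,0],[-0.3,0,0,0],[-0.3,0,0,0],[0,0,0,0],[0,0,0,0]]'
```

```text
clock: 17.58
tcp_pos: [0.4876, 0.0873, 0.0252]
tool_rot: [180.0, 0.0, 90.5]
force: [-1.3, 1.3, 5.8]
gripper_width: 0.0193
grasp_force: 60.6
clock: 18.17
tcp_pos: [0.488, 0.0503, 0.0251]
tool_rot: [180.0, 0.0, 90.5]
force: [0.4, 2.2, 5.2]
gripper_width: 0.0192
grasp_force: 60.5
clock: 18.67
tcp_pos: [0.4882, 0.0205, 0.025]
tool_rot: [180.0, 0.0, 90.5]
force: [0.6, 2.6, 3.0]
gripper_width: 0.0194
grasp_force: 60.2
```

```bash
python3 -m pendant '[[-0.1,0,0,0],[-0.1,0,0,0],[0,0,0,0],[0,0,0,0]]' && python3 -m pendant '[[-0.08,0,0,0],[0,0,0,0],[0,0,0,0]]'
```

```text
clock: 19.0
tcp_pos: [0.4883, 0.0162, 0.0251]
tool_rot: [180.0, 0.0, 90.5]
force: [2.3, 2.0, 2.7]
gripper_width: 0.0192
grasp_force: 60.2
clock: 19.25
tcp_pos: [0.4883, 0.0142, 0.025]
tool_rot: [180.0, 0.0, 90.5]
force: [2.5, 2.3, 3.5]
gripper_width: 0.0193
grasp_force: 60.1
```

```bash
python3 -m pendant '[[-0.08,0,0,0],[0,0,0,0],[0,0,0,0]]' && python3 -m pendant '[[-0.06,0,0,0],[0,0,0,0],[0,0,0,0]]'
```

```text
clock: 19.5
tcp_pos: [0.4883, 0.0121, 0.025]
tool_rot: [180.0, -0.0, 90.5]
force: [2.1, 2.8, 2.8]
gripper_width: 0.0191
grasp_force: 60.1
clock: 19.75
tcp_pos: [0.4882, 0.0106, 0.025]
tool_rot: [180.0, 0.0, 90.5]
force: [1.9, 2.1, 3.6]
gripper_width: 0.0189
grasp_force: 60.1
```

```bash
python3 - <<'E'
from h import *
np.set_printoptions(precision=4,suppress=True)
print(env.sense()['tcp_pos'],env.sense()['force'])
for n in('top','scene'):
    p=grab(n)
    for t in('button_top','brush','tray_slot'):
        r=pinpoint(p,t)
        if r: print(n,t,round(r[0]['p'],2),atz(p,r[0]['uv'],dict(button_top=.041,brush=.008,tray_slot=.008)[t]))
p=grab('wrist'); save(p,'w5.png')
E
```

```text
[0.4882 0.0106 0.025 ] [1.8833 2.1023 3.5625]
top button_top 0.64 [0.4847 0.1794 0.041 ]
top brush 0.6 [0.4842 0.2289 0.008 ]
top tray_slot 0.89 [0.4835 0.2365 0.008 ]
scene button_top 0.5 [0.4879 0.1898 0.041 ]
scene brush 0.7 [0.4858 0.2299 0.008 ]
scene tray_slot 0.76 [0.4834 0.2366 0.008 ]
```

View pics/w5.png

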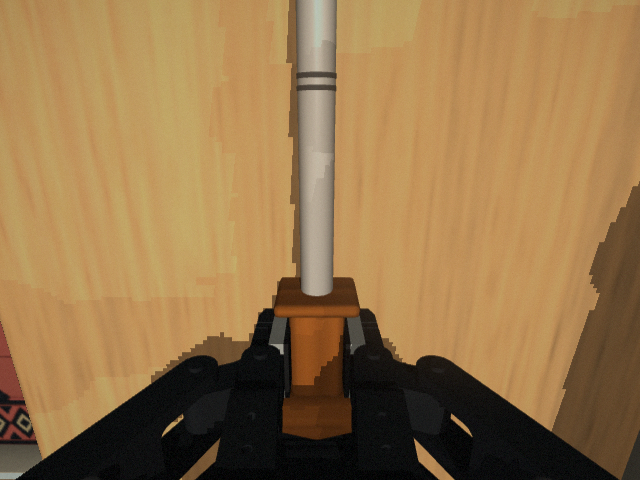

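The tube is well out, with its double ring at (316, 80), and the head is firmly held. The grip seems to have slid a few mm up to the end wall. I'll keep pulling gently until I feel the hard stop.

```bash
python3 -m pendant '[[-0.05,0,0,0],[0,0,0,0],[0,0,0,0]]' && python3 -m pendant '[[-0.05,0,0,0],[0,0,0,0],[0,0,0,0]]'
```

```text
clock: 20.45
tcp_pos: [0.4881, 0.0104, 0.025]
tool_rot: [-180.0, -0.1, 90.5]
force: [3.3, 8.2, 2.1]
gripper_width: 0.0193
grasp_force: 60.1
clock: 20.7
tcp_pos: [0.4879, 0.0102, 0.0249]
tool_rot: [-180.0, -0.2, 90.4]
force: [3.4, 15.2, 1.3]
gripper_width: 0.0192
grasp_force: 60.0
```

```bash
python3 -m pendant '[[-0.01,0,0,0],[0,0,0,0],[0,0,0,0],[0,0,0,0],[0,0,0,0],[0,0,0,0]]'; python3 - <<'E'
from h import *
p=grab('scene'); save(p,'s6.png')
cv2.imwrite('pics/s6c.png',cv2.resize(p['color'][130:310,180:420,::-1],(800,600)))
E
```

```text
clock: 21.2
tcp_pos: [0.4879, 0.0102, 0.0249]
tool_rot: [-180.0, -0.2, 90.4]
force: [3.5, 16.7, 1.9]
gripper_width: 0.0191
grasp_force: 60.0
```

View pics/s6c.png

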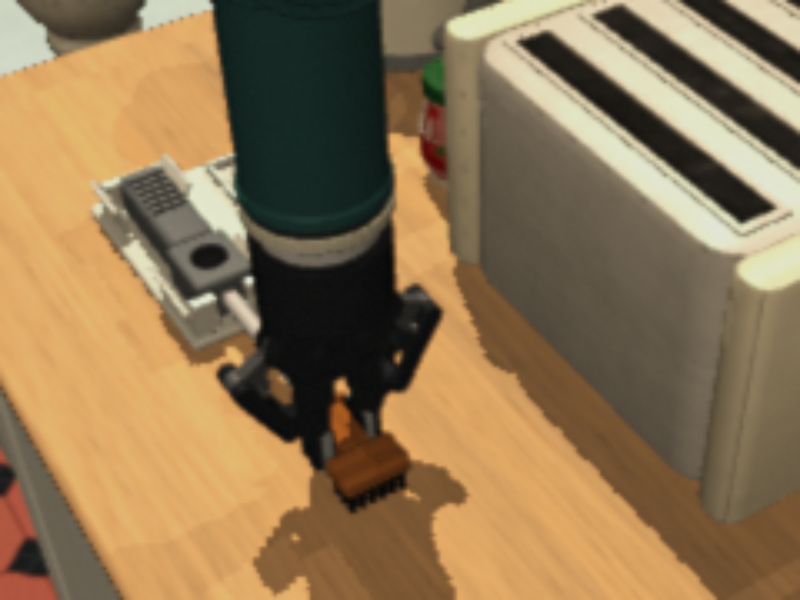

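The grip lies in the tray (~(185, 235)) with its button down, and the head (~(365, 465)) is held fully out against the stop at about 16 N.

```bash
python3 -c "
from station import env
print(env.hand_in())"
```

```text
the job is handed in; nothing more can be done
None
```

The job is handed in: the brush lies in the tray with its lock button fully down, and the gripper is holding the head about 100 mm out, against the second stop at about 16 N, at 21 s of the 54 s allowed; no verdict came back.

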